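Push the drip tray home under the repaired grill

TASK

The repaired table-top grill needs its flat steel drip tray back: with the fingertips, push the tray along the table, lengthwise, in through the low slot under the front of the grill until it is fully home against the stop inside and sits square. Keep the tray flat on the table all the way: never lift, carry or tip it, push it steadily rather than flicking it, and leave the other things on the table where they are.

Things in the scene. Friction and masses are not known exactly. Their poses are not given: they have to be found in the camera images.
- grill: Black table-top grill, fixed, its round lid raised at the rear. Origin: on the table, middle of the stop face inside the slot under it. x points from its front to its rear, the way the tray is pushed in; z up. Body: x -110 to 130 mm, y -120 to 120 mm, underside 22 mm and base top 67 mm above the table; the lid stands at x above 95 mm, up to 330 mm high.
- grill_mouth (a point): Centre of the mouth of the slot, at table height, at the grill's front (110 mm in front of the grill's origin); axes as the grill's. The slot runs from here straight along +x: 112 mm wide (y -56 to 56 mm), 22 mm high, 110 mm deep to the stop. Side runners 12 mm wide with rounded noses.
- tray: Loose shallow open steel tray, about 0.25 kg, 170 mm long (x), 96 mm wide (y), 16 mm high, walls 4 mm, both ends alike. Origin: centre of its underside. Starts in front of the slot, off line and askew, its x roughly along the grill's x. Home: its origin 85 mm in front of the grill's origin (at x = -85 mm) on the slot's centre line, 60 mm of it sticking out.
- screwdriver: Bystander: screwdriver with wooden handle lying on the table, some 200 mm long. Origin: underside, near its middle.
- cup: Bystander: brown cup, 72 mm across, 90 mm high. Origin: centre of its foot.
- phone: Bystander: black phone lying flat, 70 x 145 x 9 mm (x, y, z). Origin: centre of its underside.
- carton: Bystander: small cardboard box, 60 x 60 x 50 mm high. Origin: centre of its underside.
- jar: Bystander: small glass jar, 50 mm across, 60 mm high. Origin: centre of its foot.
- bitcase: Bystander: yellow bit case, 120 x 60 x 24 mm (x, y, z). Origin: centre of its underside.
Mind the look-alikes: they are no part of the job. There is more than one size of the tray; the one meant has the size given above.

How it is judged:
By the outcome, as a careful person would: the job done as asked, in the order asked, and still so for the second after the job is handed in, with the robot touching nothing.
It also fails if it takes over 61 s, if anything falls off the work surface, if the arm or the gripper's body presses on something with over 40 N, if the wrist force passes 120 N, or if a joint passes its speed limit or range.

ROBOT

A 6-joint arm with a two-finger parallel gripper is mounted at the origin on the work surface. World frame = base frame: x ahead of the robot, y to its left, z up, the work surface at z = 0. Lengths are in mm, angles in rad, forces in N, time in s.
With the tool pointing down it reaches from about 325 to 925 mm from the base axis. Payload 3.1 kg.
Tool frame: the origin (TCP) lies midway between the tips of the shut fingers; the grasp point (between the pads) lies 19 mm behind it; x points along the fingers, y is the direction in which the jaws open and shut, and the axes are right-handed (so a half turn about x gives the same grasp; the last joint's range is limited). The gripper opens to 85 mm and grips with 20 to 120 N. Pads are 22 mm wide; open, the fingers measure 114 mm over their backs; the gripper's body (76 mm by 85 mm) begins 54 mm behind the grasp point. The pads swing forward as they close: fully open they stand 13 mm farther back than shut.
Start: joints at [1.189, 0.217, 1.613, -0, 1.311, -0.112], TCP at [166.567, 602.407, 231.3] pointing down, gripper open.
Joint ranges: [-2.75, 2.75], [-0.78, 2.1], [0.31, 2.55], [-1.13, 4.27], [0.13, 2.63], [-2.58, 2.58]. Speed limits (rad/s): [2.79, 2.79, 3.14, 3.14, 3.14, 3.14].

INTERFACE

Orientations are given as a unit quaternion [w, x, y, z].
In Python, from station import observe, eyes, job gives the robot as it stands.
- The arm moves only by the shell command python3 -m pendant 'ROWS' [FORCE]. ROWS is JSON, a list of rows, each a list of 7 numbers: the shift along the world's x, y, z in m, then the turn, a rotation vector about the world's x, y, z in degrees, then the gripper command: -1 is shut, 1 is fully open, values between are in proportion. In form: [[x, y, z, ax, ay, az, gripper], ...]. A call has 1 to 5 rows; each row shifts and turns the commanded pose from where the row before left it; what a row does not reach is not made up. A row lasts 1/12 s, in which the tool goes at most 41.7 mm and 7.16 degrees, less where a joint would pass 70% of its speed; a pose out of reach is approached as far as the arm can. A call is refused whole if a number of a shift passes 0.0417 or a number of a turn 7.16, either way. A call with a gripper value outside its range is refused whole. The fingers move at their own pace and stop on an object; FORCE is the grip in N (left out, the last holds). Time passes only in rows, so rows that do not move let the fingers close. It gives the time, the measured TCP pose, the force and the opening at its end, in the units of the state.
- observe(): the state, without advancing time (a new reading comes with each control period).
- eyes.capture(name): name is "side" or "top" or "wrist"; returns the picture (400x640x3 uint8, red, green, blue); there is no depth.
- eyes.camera_params(name): a dict with "mtx" (3x3 intrinsics, pixels), "R" (3x3) and "t" (3): a world point X has camera coordinates R X + t; the wrist camera has in their place "hand_eye" (4x4, takes a point from camera to tool coordinates, whose origin is the TCP and whose axes are the tool frame's). Camera axes: x right, y down, z forward; pixel columns grow to the right and rows downward; lengths in mm; the calibration is good to about 2 mm. A picture is of the moment at which its call begins: read the wrist's pose just before it. camera_params takes no time and is no camera call.
- job.sign_off(): hands the job in, once; it reports no verdict.
The state is a dict: "clock": time; "qpos": joint angles; "qvel": joint speeds; "effort": joint torques, N m; "eef_pos": TCP position; "ee_rot": TCP orientation; "force": force on the tool from outside, world axes, zero at the start; "ft_torque": the same for the moment, N m; "gripper_width": finger opening in mm.
Only numpy, scipy, OpenCV 4.12 (cv2) and the standard library are available. Lean on these libraries where they do the work, as an engineer would, in place of code of your own. Each camera call takes 0.05 s, during which the arm holds its last target.

## Working session

There is one attempt and no reset: what is moved stays moved. The work goes in short steps, Python scripts to look and compute and a shell command to move; the robot and the scene stay as the last step left them, time stands still between calls to the robot, and variables do not carry over. Pictures are saved under pics/ and viewed, and the job is handed in when it is done.

```bash
ls; mkdir -p pics
python3 - <<'E'
from station import observe, eyes
import cv2
print(observe())
for n in("top","side"):
    im=eyes.capture(n); cv2.imwrite(f"pics/{n}0.png",im[:,:,::-1])
    print(n,eyes.camera_params(n))
E
```

```text
pics
{'clock': 0.0, 'qpos': array([ 1.18880405e+00,  2.17773485e-01,  1.61491388e+00, -8.31692120e-06,
        1.31130936e+00, -1.12192324e-01]), 'qvel': array([-0.00240852, -0.0005936 , -0.00091264, -0.00057802,  0.00244116,
        0.00022375]), 'effort': array([-3.26280642e-04, -3.96848595e+01, -3.03849721e+01, -3.39346971e-04,
        9.74402705e-03,  4.24595612e-05]), 'eef_pos': array([166.25894501, 601.63976726, 229.96686903]), 'ee_rot': array([ 0.70047703,  0.09427397,  0.7008873 , -0.09592366]), 'force': array([-0.34603929, -0.23201446,  0.1390546 ]), 'ft_torque': array([-0.04296611,  0.01418076,  0.0289081 ]), 'gripper_width': 85.2959210226596}
top {'mtx': array([[404.87953024,   0.        , 322.60868831],
       [  0.        , 404.87953024, 202.11057164],
       [  0.        ,   0.        ,   1.        ]]), 'R': array([[-0.0212383 , -0.99933908, -0.02950138],
       [-0.99243146,  0.02464292, -0.12030182],
       [ 0.12094931,  0.02672309, -0.99229892]]), 't': array([ -98.3652245 ,  578.46642737, 1030.20006469])}
side {'mtx': array([[456.3032681 ,   0.        , 322.6671361 ],
       [  0.        , 456.3032681 , 201.64729904],
       [  0.        ,   0.        ,   1.        ]]), 'R': array([[ 9.61023153e-01, -2.76467407e-01,  5.21430573e-04],
       [-1.75179446e-01, -6.10394918e-01, -7.72483143e-01],
       [ 2.13884690e-01,  7.42282842e-01, -6.35035056e-01]]), 't': array([-579.50841313,   28.15322892, 1054.65873209])}
```

View pics/top0.png

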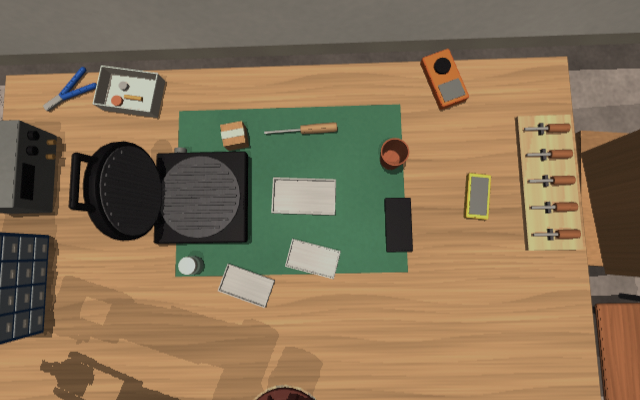

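View pics/side0.png

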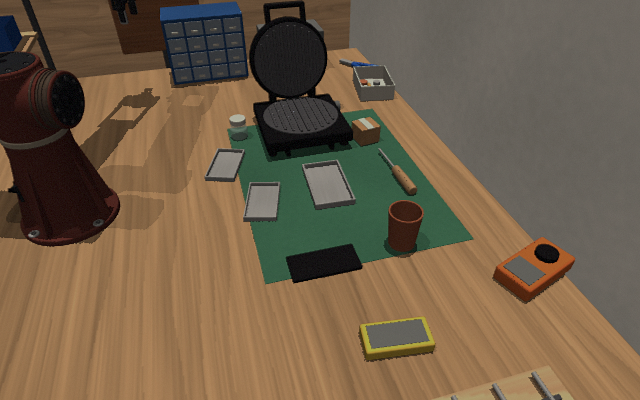

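Tray candidates in the top view are at (304,196), (313,258) and (247,285). I'll measure each at z=16 and take an enlarged crop.

```bash
cat > h.py <<'E'
import numpy as np,cv2
from station import observe,eyes
def ray(cam,px,z):
    p=eyes.camera_params(cam);K,R,t=p["mtx"],p["R"],p["t"]
    d=R.T@np.linalg.inv(K)@np.array([px[0],px[1],1.]);c=-R.T@t
    return c+d*(z-c[2])/d[2]
def proj(cam,X):
    p=eyes.camera_params(cam);q=p["mtx"]@(p["R"]@np.array(X,float)+p["t"]);return q[:2]/q[2]
def rect_on_plane(cam,cnt,z):
    pts=np.array([ray(cam,q,z)[:2] for q in cnt.reshape(-1,2)],np.float32)
    return cv2.minAreaRect(pts)
def desc(r):
    (c,(w,h),a)=r
    if w<h: w,h,a=h,w,a+90
    a=(a)%180
    return np.round([c[0],c[1],w,h,a],1)
E
python3 - <<'E'
from h import *
im=cv2.imread("pics/top0.png")
hsv=cv2.cvtColor(im,cv2.COLOR_BGR2HSV)
for p in[(304,196),(313,258),(247,285),(300,150),(274,182),(150,300)]: print(p,hsv[p[1],p[0]])
m=((hsv[...,1]<60)&(hsv[...,2]>70)).astype(np.uint8)
m[:130]=0;m[315:]=0;m[:,:215]=0;m[:,370:]=0
cs,_=cv2.findContours(m,cv2.RETR_EXTERNAL,cv2.CHAIN_APPROX_NONE)
for c in cs:
    if cv2.contourArea(c)>300: print(cv2.boundingRect(c),desc(rect_on_plane("top",c,16)))
# grill base dark
c=im[130:290,140:350]; cv2.imwrite("pics/crop0.png",cv2.resize(c,None,fx=3.8,fy=3.7,interpolation=cv2.INTER_CUBIC)[:600])
E
```

```text
(304, 196) [ 18  26 194]
(313, 258) [ 20  23 196]
(247, 285) [ 17  27 191]
(300, 150) [ 70  97 113]
(274, 182) [ 19  27 105]
(150, 300) [ 15 122 175]
(218, 264, 57, 44) [364.6  95.  134.4  76.7  69.6]
(285, 238, 56, 41) [429.9 -81.  133.8  77.7  74.4]
(271, 177, 65, 39) [597.  -60.  172.2 100.   86.8]
(215, 160, 25, 74) [6.021e+02 1.461e+02 1.988e+02 6.520e+01 6.000e-01]
```

View pics/crop0.png

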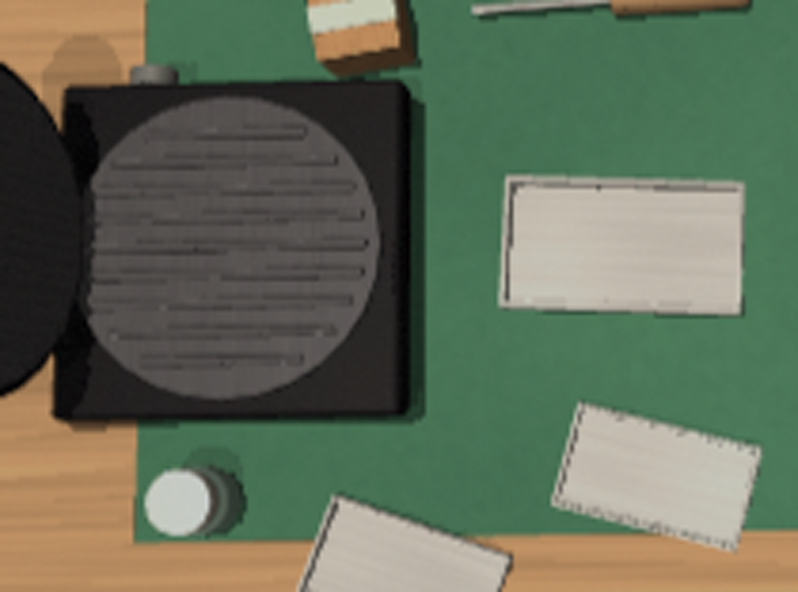

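The tray meant is the one at (304,196): 172x100 measured, against about 134x77 for the two at (313,258) and (247,285). Next, the grill pose.

Run:
```python
from h import *
im=cv2.imread("pics/top0.png")
g=im.max(2)
for r in (170,200,230): print(r,g[r,238:262])
# front edge / side edges, from V<50 mask
hsv=cv2.cvtColor(im,cv2.COLOR_BGR2HSV); m=((hsv[...,2]<50)&(hsv[...,1]<130))
F=[];U=[];L=[]
for r in range(160,236):
    xs=np.where(m[r,235:258])[0]; F.append(ray("top",(235+xs.max()+.5,r),67)[:2])
for c in range(185,240):
    ys=np.where(m[140:200,c])[0]; U.append(ray("top",(c,140+ys.min()-.5),67)[:2])
    ys=np.where(m[200:258,c])[0]; L.append(ray("top",(c,200+ys.max()+.5),67)[:2])
for n,P in(("F",F),("U",U),("L",L)):
    P=np.array(P,np.float32); vx,vy,x,y=cv2.fitLine(P,cv2.DIST_HUBER,0,.01,.01).ravel()
    print(n,"ang",np.degrees(np.arctan2(vy,vx)),"pt",x,y, P[::15].round(1).tolist())
s=cv2.imread("pics/side0.png")[85:215,215:375]; cv2.imwrite("pics/crop1.png",cv2.resize(s,None,fx=4.6,fy=4.6,interpolation=cv2.INTER_CUBIC))
```

```text
170 [ 37  37  37  37  37  37  27  15   9   6  42  45  44  58 108 112 113 113
 113 113 112 113 113 112]
200 [ 94  50  40  40  40  33  23  11   7   6  44  45  45  60 113 117 117 117
 114 115 115 117 118 117]
230 [ 42  42  42  43  42  36  24   8   6  15  44  46  45  59 113 117 117 116
 116 116 117 116 116 115]
F ang 0.01743545 pt 598.2 71.865746 [[686.4000244140625, 71.9000015258789], [647.0, 71.9000015258789], [607.9000244140625, 71.9000015258789], [569.0999755859375, 71.9000015258789], [530.7000122070312, 71.80000305175781], [492.70001220703125, 74.4000015258789]]
U ang -89.95665 pt 711.2963 181.13269 [[713.9000244140625, 243.8000030517578], [712.7999877929688, 204.3000030517578], [711.5999755859375, 164.8000030517578], [710.5, 125.5]]
L ang 88.750755 pt 473.6814 185.48392 [[474.79998779296875, 239.0], [474.0, 200.5], [473.20001220703125, 162.1999969482422], [474.8999938964844, 124.0]]
```

View pics/crop1.png

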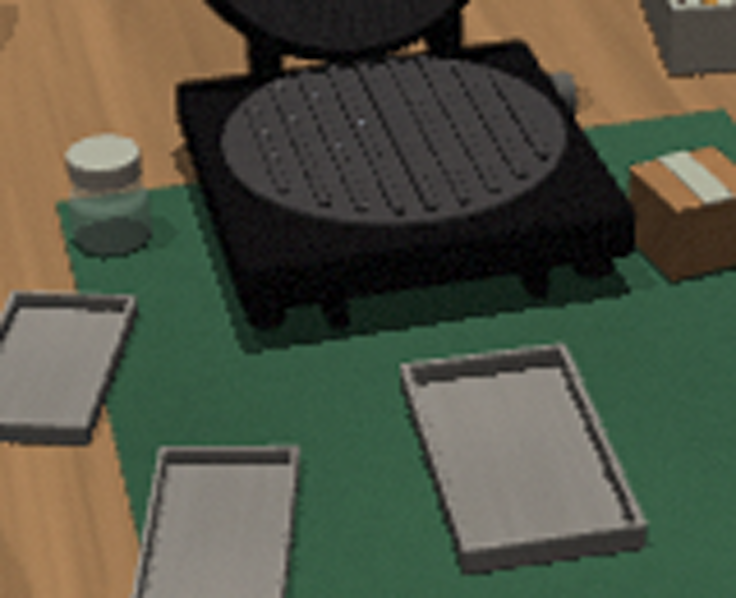

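Run:
```python
from h import *
from scipy.spatial.transform import Rotation as Ro
s=observe();q=s["ee_rot"];R=Ro.from_quat([q[1],q[2],q[3],q[0]]);print(R.as_matrix().round(3))
print(eyes.camera_params("wrist"))
y=R.as_matrix()[:,1];print("tool y ang",np.degrees(np.arctan2(y[1],y[0])))
for n,p,z in(("jar",(188,265),60),("cup",(394,153),90),("phoneL",(386,225),9),("phonec",(399,225),9),("screw",(300,130),10),("carton",(233,135),50)):print(n,ray("top",p,z).round(0))
for p in((288.3,155.7),(331.7,149.6)):print(ray("side",p,0).round(1))
```

```text
[[-0.001  0.267  0.964]
 [-0.002  0.964 -0.267]
 [-1.    -0.002 -0.   ]]
{'mtx': array([[345.60134671,   0.        , 317.49318704],
       [  0.        , 345.60134671, 194.04384097],
       [  0.        ,   0.        ,   1.        ]]), 'hand_eye': array([[-3.97368312e-04, -2.98482121e-01,  9.54415143e-01,
        -1.43548840e+02],
       [ 9.99999777e-01,  3.93604481e-04,  5.39442534e-04,
        -1.29022581e+00],
       [-5.36676029e-04,  9.54415145e-01,  2.98481898e-01,
        -7.54205842e+01],
       [ 0.00000000e+00,  0.00000000e+00,  0.00000000e+00,
         1.00000000e+00]])}
tool y ang 74.54121119362969
jar [421. 233.  60.]
cup [ 689. -295.   90.]
phoneL [ 514. -278.    9.]
phonec [ 513. -313.    9.]
screw [780. -53.  10.]
carton [760. 122.  50.]
[533.8  97.7   0. ]
[656.2  94.2   0. ]
```

```bash
r='[0.0156,-0.0368,0,0,0,-5,0.4]'; python3 -m pendant '[[0.0156,-0.0368,0.002,0,0,-5,0.4],[0.0156,-0.0368,0.002,0,0,-5,0.4],[0.0156,-0.0368,0.002,0,0,-5,0.4],[0.0156,-0.0368,0.002,0,0,-5,0.4],[0.0156,-0.0368,0.002,0,0,-5,0.4]]' 30
python3 -m pendant '[[0.0156,-0.0368,0,0,0,-5,0.4],[0.0156,-0.0368,0,0,0,-5,0.4],[0.0156,-0.0368,0,0,0,-5,0.4],[0.0156,-0.0368,0,0,0,-5,0.4],[0.0156,-0.0368,0,0,0,-5,0.4]]'
python3 -m pendant '[[0.0156,-0.0368,0,0,0,-5,0.4],[0.0156,-0.0368,0,0,0,-5,0.4],[0.0156,-0.0368,0,0,0,-5,0.4],[0.0156,-0.0368,0,0,0,-5,0.4],[0.0156,-0.0368,0,0,0,-5,0.4]]'
```

```text
clock: 0.52
eef_pos: [244.5, 416.4, 240.6]
ee_rot: [0.663, 0.245, 0.663, -0.246]
force: [1.4, 0.8, 0.5]
gripper_width: 60.0
clock: 0.93
eef_pos: [322.4, 232.6, 241.0]
ee_rot: [0.594, 0.383, 0.594, -0.383]
force: [0.9, -0.3, 0.8]
gripper_width: 59.4
clock: 1.35
eef_pos: [400.5, 48.5, 241.1]
ee_rot: [0.497, 0.503, 0.497, -0.503]
force: [0.6, 1.0, 0.0]
gripper_width: 60.0
```

```bash
python3 -m pendant '[[0.024,-0.0286,0,0,0,0,0.4],[0.024,-0.0286,0,0,0,0,0.4],[0.024,-0.0286,0,0,0,0,0.4],[0.024,-0.0286,0,0,0,0,0.4],[0.024,-0.0286,0,0,0,0,0.4]]'
python3 -m pendant '[[0.024,-0.0286,0,0,0,0,0.4],[0.024,-0.0286,0,0,0,0,0.4],[0.024,-0.0286,0,0,0,0,0.4],[0,0,0,0,0,0,0.4]]'
python3 - <<'E'
from h import *
print(observe()["eef_pos"],observe()["ee_rot"],observe()["qpos"])
for n in("top","wrist"): cv2.imwrite(f"pics/{n}1.png",eyes.capture(n)[:,:,::-1])
a=cv2.imread("pics/top1.png");b=cv2.imread("pics/wrist1.png")
cv2.imwrite("pics/both1.png",cv2.resize(np.vstack([a[80:320],b]),None,fx=.9,fy=.9))
E
```

```text
clock: 1.77
eef_pos: [521.0, -94.3, 240.6]
ee_rot: [-0.497, -0.502, -0.498, 0.502]
force: [0.7, -0.0, 0.8]
gripper_width: 59.6
clock: 2.1
eef_pos: [595.2, -183.7, 239.4]
ee_rot: [-0.498, -0.502, -0.496, 0.503]
force: [-0.3, -0.3, 0.3]
gripper_width: 59.5
[ 595.23975359 -183.68723074  239.44034985] [-0.49777049 -0.50247717 -0.49629072  0.50342502] [-0.41093634  0.20535762  1.6115234  -0.00208518  1.3232667  -0.39858585]
```

View pics/both1.png

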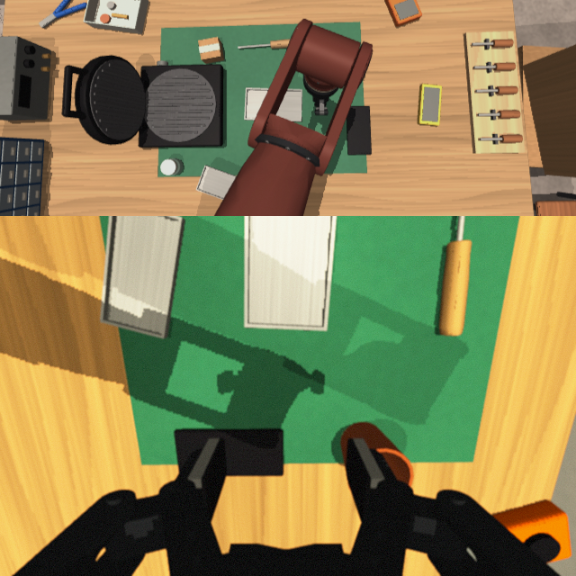

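```bash
cat >> h.py <<'E'
from scipy.spatial.transform import Rotation as Ro
def wray(px,z,s):
    p=eyes.camera_params("wrist");H=p["hand_eye"];q=s["ee_rot"]
    R=Ro.from_quat([q[1],q[2],q[3],q[0]]).as_matrix()
    c=R@H[:3,3]+s["eef_pos"];d=R@H[:3,:3]@np.linalg.inv(p["mtx"])@np.array([px[0],px[1],1.])
    return c+d*(z-c[2])/d[2]
E
python3 - <<'E'
from h import *
s=observe()
for p in((272,122),(363,125.5)): print(wray(p,16,s).round(1), wray(p,0,s).round(1))
b=cv2.imread("pics/wrist1.png")[60:140,250:380]
cv2.imwrite("pics/c2.png",cv2.resize(b,None,fx=6,fy=6,interpolation=cv2.INTER_CUBIC))
E
```

```text
[ 545.2 -139.6   16. ] [ 543.  -141.1    0. ]
[ 640.4 -144.    16. ] [ 642.4 -145.7    0. ]
```

View pics/c2.png

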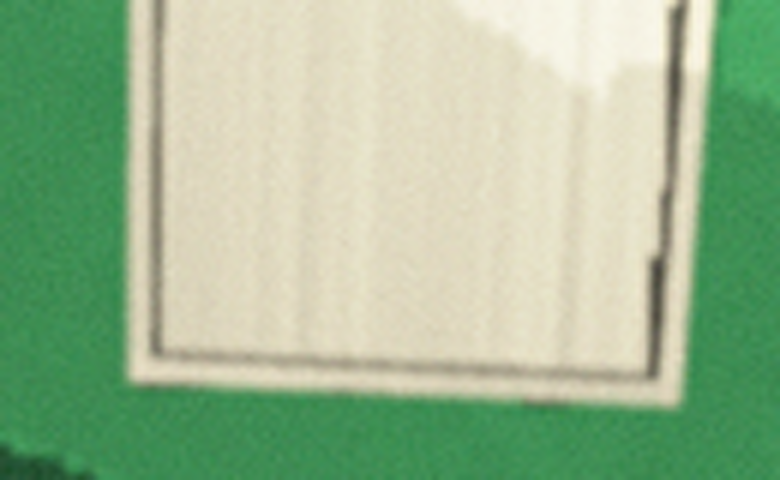

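```bash
python3 -m pendant '[[-0.001,0,-0.035,0,0,-1,0.4],[-0.001,0,-0.035,0,0,-1,0.4],[0,0,-0.035,0,0,-0.5,0.4],[0,0,-0.035,0,0,0,0.4],[0,0,-0.035,0,0,0,0.4]]'
python3 -m pendant '[[0,0,-0.03,0,0,0,0.4],[0,0,-0.02,0,0,0,0.4],[0,0,0,0,0,0,0.4]]'
python3 - <<'E'
from h import *
s=observe();q=s["ee_rot"];y=Ro.from_quat([q[1],q[2],q[3],q[0]]).as_matrix()
print(s["eef_pos"],np.degrees(np.arctan2(y[1,1],y[0,1])),y.round(3).tolist())
for n in("side","wrist"): cv2.imwrite(f"pics/{n}2.png",eyes.capture(n)[:,:,::-1])
a=cv2.imread("pics/side2.png")[130:260,240:440];b=cv2.imread("pics/wrist2.png")
cv2.imwrite("pics/c3.png",cv2.resize(a,None,fx=4,fy=4,interpolation=cv2.INTER_CUBIC))
E
```

```text
clock: 2.62
eef_pos: [589.5, -176.7, 65.3]
ee_rot: [0.487, 0.513, 0.487, -0.512]
force: [0.4, 0.2, -0.4]
gripper_width: 59.8
clock: 2.87
eef_pos: [584.8, -174.8, 10.7]
ee_rot: [-0.483, -0.511, -0.491, 0.514]
force: [-1.7, 1.3, -0.3]
gripper_width: 60.0
[ 584.75106564 -174.82325914   10.74598124] -2.8941822849897227 [[-0.011, 0.999, -0.051], [0.005, -0.05, -0.999], [-1.0, -0.011, -0.004]]
```

View pics/c3.png

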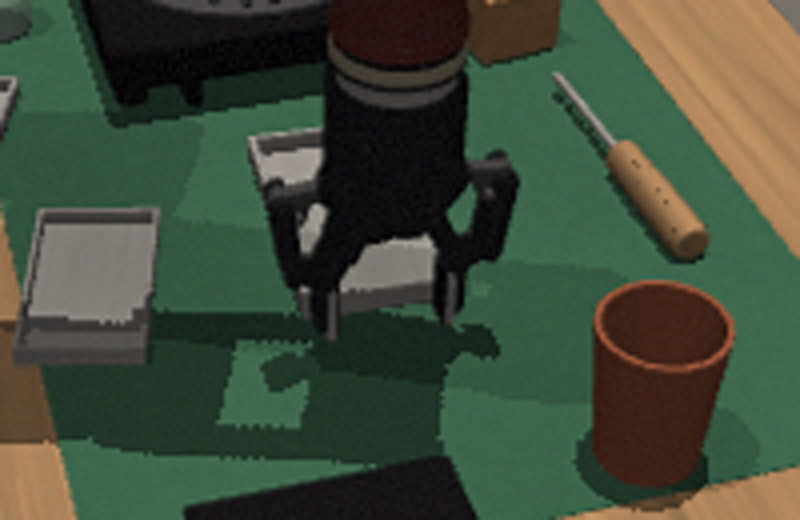

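View pics/wrist2.png

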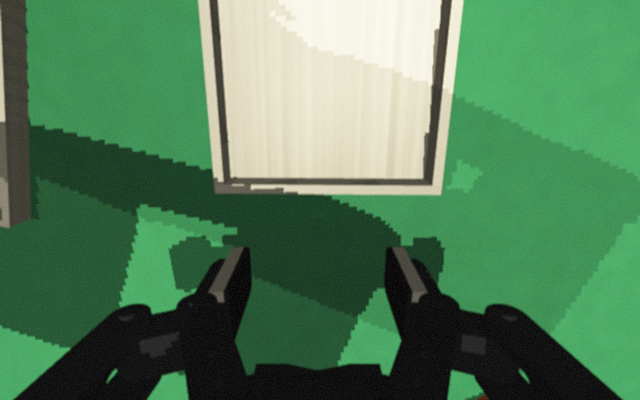

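```bash
python3 -m pendant '[[0.004,0,-0.003,0,0,0,0.4],[0.004,0,-0.003,0,0,0,0.4],[0,0,-0.002,0,0,0,0.4],[0,0,0,0,0,0,0.4]]'
python3 - <<'E'
from h import *
s=observe();print(s["eef_pos"],s["force"])
for n in("side","wrist"): cv2.imwrite(f"pics/{n}3.png",eyes.capture(n)[:,:,::-1])
a=cv2.imread("pics/side3.png")[170:230,290:370];b=cv2.imread("pics/wrist3.png")[150:330,150:500]
a=cv2.resize(a,(800,600),interpolation=cv2.INTER_CUBIC)
cv2.imwrite("pics/c4.png",a)
E
```

```text
clock: 3.3
eef_pos: [599.7, -178.7, 9.4]
ee_rot: [0.488, 0.513, 0.486, -0.512]
force: [0.2, 0.4, -0.4]
gripper_width: 59.6
[ 599.723685   -178.67867667    9.44471779] [ 0.23870983  0.36330168 -0.40365097]
```

View pics/c4.png

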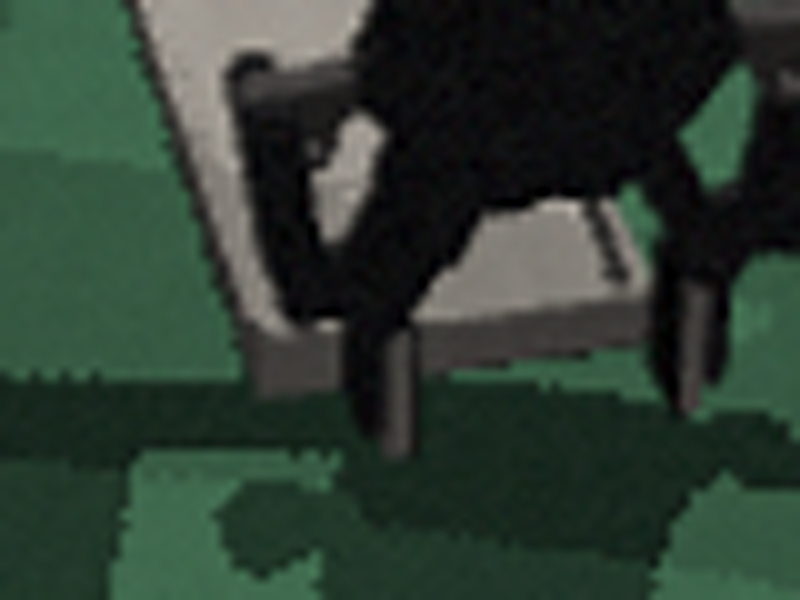

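```bash
python3 -m pendant '[[-0.003,0,0,0,0,0,0.4],[-0.003,0,0,0,0,0,0.4],[0,0,0,0,0,0,0.4],[0,0,0,0,0,0,0.4],[0,0,0,0,0,0,0.4]]'
python3 - <<'E'
from h import *
s=observe();print(s["eef_pos"],s["force"])
for z in(0,5,10,15,20):print(z,ray("side",(329.5,215.5),z).round(1),ray("side",(358.5,211),z).round(1))
E
```

```text
clock: 3.82
eef_pos: [592.5, -178.5, 8.3]
ee_rot: [0.487, 0.513, 0.487, -0.513]
force: [0.2, -0.0, 0.2]
gripper_width: 60.0
[ 592.45312512 -178.45555704    8.31324599] [ 0.18647425 -0.02210207  0.2113487 ]
0 [ 570.5 -169.9    0. ] [ 640.  -173.3    0. ]
5 [ 568.8 -175.3    5. ] [ 637.8 -178.7    5. ]
10 [ 567.1 -180.8   10. ] [ 635.6 -184.1   10. ]
15 [ 565.4 -186.3   15. ] [ 633.4 -189.6   15. ]
20 [ 563.7 -191.7   20. ] [ 631.2 -195.    20. ]
```

```bash
python3 -m pendant '[[0,0,-0.003,0,0,0,0.4],[0,0,-0.003,0,0,0,0.4],[0,0,-0.002,0,0,0,0.4],[0,0,0,0,0,0,0.4],[0,0,0,0,0,0,0.4]]'
python3 -m pendant '[[0,0.006,0,0,0,0,0.4],[0,0.006,0,0,0,0,0.4],[0,0.004,0,0,0,0,0.4],[0,0,0,0,0,0,0.4],[0,0,0,0,0,0,0.4]]'
python3 - <<'E'
from h import *
s=observe();print(s["eef_pos"],s["force"])
for n in("side","wrist"): cv2.imwrite(f"pics/{n}4.png",eyes.capture(n)[:,:,::-1])
a=cv2.imread("pics/side4.png")[160:220,280:360];b=cv2.imread("pics/wrist4.png")[100:340,160:480]
a=cv2.resize(a,(400,300),interpolation=cv2.INTER_CUBIC)
b=cv2.resize(b,(400,300),interpolation=cv2.INTER_CUBIC)
cv2.imwrite("pics/c5.png",np.hstack([a,b]))
E
```

```text
clock: 4.23
eef_pos: [592.3, -178.2, -0.2]
ee_rot: [-0.487, -0.513, -0.487, 0.513]
force: [-0.1, 0.1, 0.9]
gripper_width: 59.7
clock: 4.65
eef_pos: [592.6, -161.8, 0.4]
ee_rot: [-0.487, -0.512, -0.487, 0.513]
force: [0.3, 0.4, -0.4]
gripper_width: 59.7
[ 5.92610873e+02 -1.61847368e+02  3.74829936e-01] [ 0.28875101  0.3703863  -0.43212603]
```

View pics/c5.png

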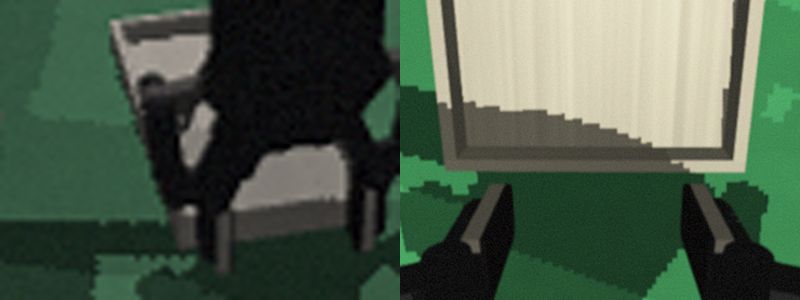

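Run:
```python
from h import *
im=cv2.imread("pics/top0.png"); g=cv2.GaussianBlur(im.max(2),(3,3),0).astype(float)
def sub(prof,thr):  # first crossing
    for i in range(len(prof)-1):
        if (prof[i]-thr)*(prof[i+1]-thr)<=0 and prof[i]!=prof[i+1]: return i+(thr-prof[i])/(prof[i+1]-prof[i])
def fit(P,n):
    P=np.array(P,np.float32);vx,vy,x,y=cv2.fitLine(P,cv2.DIST_HUBER,0,.01,.01).ravel()
    print(n,round(np.degrees(np.arctan2(vy,vx))%180,2),(x,y))
for z,n,thr,c0 in((22,"front lower",25,246),(67,"front top",26,241)):
    P=[]
    for r in range(162,234):
        k=sub(g[r,c0:c0+6],thr)
        if k is not None:P.append(ray("top",(c0+k,r),z)[:2])
    fit(P,n)
U=[];L=[]
for c in range(175,240):
    k=sub(g[146:160,c],60)
    if k is not None:U.append(ray("top",(c,146+k),67)[:2])
    k=sub(g[250:234:-1,c],30)
    if k is not None:L.append(ray("top",(c,250-k),67)[:2])
fit(U,"U");fit(L,"L"); print(np.array(U)[::8].round(1).tolist(),np.array(L)[::8].round(1).tolist())
```

```text
front lower 179.81 (np.float32(579.3491), np.float32(89.446014))
front top 179.82 (np.float32(594.6847), np.float32(88.78505))
U 89.66 (np.float32(711.50696), np.float32(195.58215))
L 90.05 (np.float32(477.73157), np.float32(175.3344))
[[712.0, 270.1], [713.2, 249.0], [712.0, 227.9], [711.4, 206.9], [711.4, 185.8], [711.6, 164.8], [711.2, 143.9], [717.1, 122.9], [723.1, 102.0]] [[479.2, 264.7], [478.1, 244.2], [477.9, 223.6], [477.6, 203.2], [477.0, 182.7], [478.2, 162.3], [477.4, 141.8], [478.1, 121.5], [477.3, 101.1]]
```

```bash
python3 -m pendant '[[0,0.003,0,0,0,0,0.4],[0,0.003,0,0,0,0,0.4],[0,0.003,0,0,0,0,0.4],[0,0.003,0,0,0,0,0.4],[0,0.003,0,0,0,0.3,0.4]]'
python3 -m pendant '[[0.0003,0.004,0,0,0,0.5,0.4],[0.0003,0.004,0,0,0,0.5,0.4],[0.0003,0.004,0,0,0,0.5,0.4],[0.0003,0.004,0,0,0,0.5,0.4],[0.0003,0.004,0,0,0,0.4,0.4]]'
python3 -m pendant '[[0,0.003,0,0,0,0,0.4],[0,0.002,0,0,0,0,0.4],[0,0,0,0,0,0,0.4]]'
cat > look.py <<'E'
import sys
from h import *
k=sys.argv[1]
s=observe();q=s["ee_rot"];y=Ro.from_quat([q[1],q[2],q[3],q[0]]).as_matrix()
print(s["eef_pos"].round(1),s["force"].round(1),"yaw",np.degrees(np.arctan2(y[1,1],y[0,1])))
I={n:eyes.capture(n)[:,:,::-1].copy() for n in("side","wrist","top")}
for n in I: cv2.imwrite(f"pics/{n}_{k}.png",I[n])
out=np.hstack([cv2.resize(I["side"][90:230,220:400],(400,311)),cv2.resize(I["wrist"],(400,250))[:,:][0:250].copy() if 0 else cv2.copyMakeBorder(cv2.resize(I["wrist"],(400,250)),0,61,0,0,0)])
t=cv2.resize(I["top"][130:270,140:380],(480,280))
out=np.vstack([out,cv2.copyMakeBorder(t,0,0,0,320,0)])
cv2.imwrite(f"pics/look_{k}.png",out)
E
python3 look.py a
```

```text
clock: 5.17
eef_pos: [592.7, -147.5, 0.4]
ee_rot: [-0.489, -0.511, -0.488, 0.511]
force: [-0.6, -1.3, -1.0]
gripper_width: 59.6
clock: 5.58
eef_pos: [594.2, -127.0, 0.4]
ee_rot: [-0.499, -0.501, -0.499, 0.501]
force: [-0.7, -1.0, -1.2]
gripper_width: 59.9
clock: 5.83
eef_pos: [594.0, -121.6, 0.3]
ee_rot: [0.499, 0.501, 0.499, -0.501]
force: [0.9, -0.1, 0.8]
gripper_width: 59.7
[ 5.940e+02 -1.216e+02  3.000e-01] [ 0.9 -0.1  0.8] yaw -0.24131869514716303
```

View pics/look_a.png

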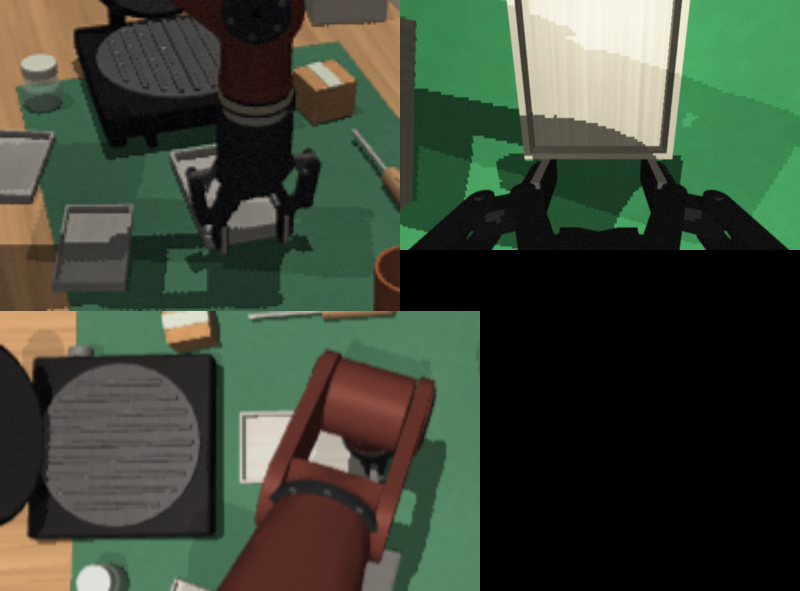

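```bash
cat > tr.py <<'E'
import sys
from h import *
k=sys.argv[1]; s=observe()
w=cv2.imread(f"pics/wrist_{k}.png"); hsv=cv2.cvtColor(w,cv2.COLOR_BGR2HSV)
m=(((hsv[...,0]<40)|(hsv[...,1]<40))&(hsv[...,1]<110)&(hsv[...,2]>55)).astype(np.uint8)
E=[]
for side in(0,1):
    P=[]
    for r in range(20,225):
        xs=np.where(m[r,180:470])[0]
        if len(xs)<100: continue
        c=180+(xs.min()-.5 if side==0 else xs.max()+.5); P.append(wray((c,r),16,s)[:2])
    P=np.array(P,np.float32);vx,vy,x,y=cv2.fitLine(P,cv2.DIST_HUBER,0,.01,.01).ravel()
    a=np.degrees(np.arctan2(vy,vx))%180
    E.append((a,x,y));print("wrist edge",a.round(2),x,y,len(P),"y",P[:,1].min(),P[:,1].max())
(a0,x0,y0),(a1,x1,y1)=E
a=(a0+a1)/2; f=lambda x,y,a:x+(100-y)/np.tan(np.radians(a))
print("axis",a,"x at y=100:",(f(x0,y0,a0)+f(x1,y1,a1))/2,"x at y=-100",(f(x0,y0,a0)+f(x1,y1,a1))/2-200/np.tan(np.radians(a)))
# top view front edge
t=cv2.imread(f"pics/top_{k}.png");h=cv2.cvtColor(t,cv2.COLOR_BGR2HSV)
m=((h[...,1]<60)&(h[...,2]>70)).astype(np.uint8);m[:150]=0;m[245:]=0;m[:,:252]=0;m[:,290:]=0
cs,_=cv2.findContours(m,cv2.RETR_EXTERNAL,cv2.CHAIN_APPROX_NONE)
if cs:
    c=max(cs,key=cv2.contourArea);print(cv2.boundingRect(c))
    x,y,ww,hh=cv2.boundingRect(c)
    for col in(x+3,x+8,x+13,x+18):
        ys=np.where(m[:,col])[0];A=ray("top",(col,ys.min()-.5),16);B=ray("top",(col,ys.max()+.5),16);print("top",((A+B)/2).round(1),(A-B).round(1)[:2])
E
python3 tr.py a
```

```text
wrist edge 89.15 546.45795 -59.546696 205 y -99.35365 -25.845118
wrist edge 89.75 642.6802 -60.876106 205 y -99.72899 -26.240646
axis 89.452354 x at y=100: 596.097 x at y=-100 594.18524
(260, 179, 27, 38)
top [593.6  48.7  16. ] [100.2  -0.3]
top [593.2  35.2  16. ] [100.2  -0.5]
top [602.3  21.7  16. ] [81.4 -0.5]
top [616.7   8.1  16. ] [51.7 -0.4]
```

```bash
python3 -m pendant '[[0,0.004,0,0,0,0,0.4],[0,0.005,0,0,0,0,0.4],[0,0.005,0,0,0,0,0.4],[0,0.005,0,0,0,0,0.4],[0,0.005,0,0,0,0.2,0.4]]'
python3 -m pendant '[[0,0.005,0,0,0,0,0.4],[0,0.005,0,0,0,0,0.4],[0,0.005,0,0,0,0,0.4],[0,0.003,0,0,0,0,0.4],[0,0.001,0,0,0,0,0.4]]'
python3 look.py b; python3 tr.py b
```

```text
clock: 6.4
eef_pos: [594.0, -97.8, 0.2]
ee_rot: [-0.5, -0.5, -0.5, 0.5]
force: [0.1, -1.5, -1.2]
gripper_width: 59.6
clock: 6.82
eef_pos: [594.0, -78.6, 0.3]
ee_rot: [-0.5, -0.5, -0.5, 0.5]
force: [0.2, -0.5, -0.4]
gripper_width: 59.6
[ 5.94e+02 -7.86e+01  3.00e-01] [ 0.2 -0.5 -0.4] yaw -0.019551461872627737
wrist edge 88.99 546.361 -20.666363 205 y -56.636456 16.97637
wrist edge 89.93 642.7986 -17.766575 205 y -56.68664 16.927431
axis 89.46176 x at y=100: 595.71173 x at y=-100 593.8329
(274, 192, 16, 19)
top [581.5  11.   16. ] [29.7 -0.2]
top [585.3  -2.4  16. ] [48.6 -0.4]
top [582.3 -15.8  16. ] [48.6 -0.5]Traceback (most recent call last):
  File "tr.py", line 27, in <module>
    ys=np.where(m[:,col])[0];A=ray("top",(col,ys.min()-.5),16);B=ray("top",(col,ys.max()+.5),16);print("top",((A+B)/2).round(1),(A-B).round(1)[:2])
                                              ~~~~~~^^
    return umr_minimum(a, axis, None, out, keepdims, initial, where)
ValueError: zero-size array to reduction operation minimum which has no identity
```

View pics/look_b.png

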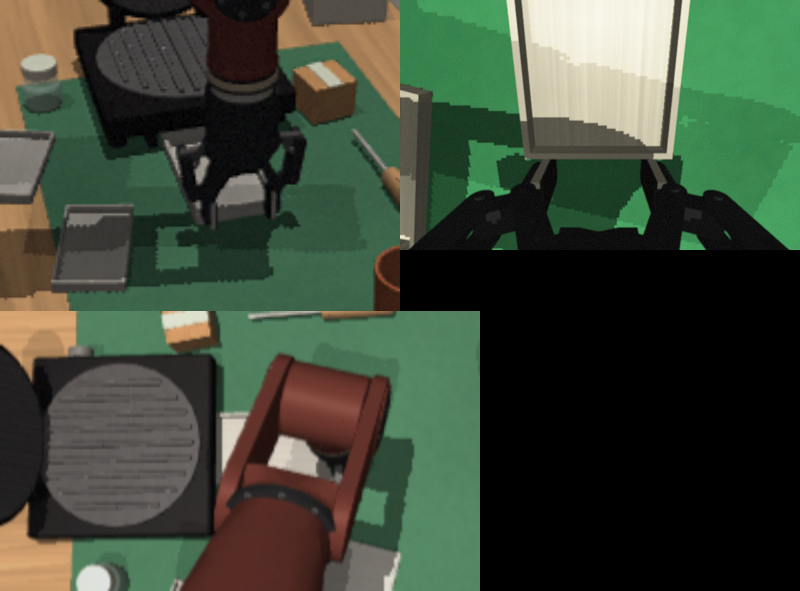

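The tray front is entering the mouth, on line and square. I'll keep pushing and watch the force.

```bash
python3 -m pendant '[[0,0.004,0,0,0,0,0.4],[0,0.005,0,0,0,0,0.4],[0,0.005,0,0,0,0,0.4],[0,0.005,0,0,0,0,0.4],[0,0.005,0,0,0,0,0.4]]'
python3 -m pendant '[[0,0.005,0,0,0,0,0.4],[0,0.005,0,0,0,0,0.4],[0,0.005,0,0,0,0,0.4],[0,0.005,0,0,0,0,0.4],[0,0.005,0,0,0,0,0.4]]'
python3 -m pendant '[[0,0.005,0,0,0,0,0.4],[0,0.005,0,0,0,0,0.4],[0,0.004,0,0,0,0,0.4],[0,0.003,0,0,0,0,0.4],[0,0.002,0,0,0,0,0.4]]'
python3 look.py c; python3 tr.py c 2>&1 | head -3
```

```text
clock: 7.38
eef_pos: [594.2, -55.0, 0.4]
ee_rot: [0.5, 0.5, 0.5, -0.5]
force: [0.4, -1.4, -0.1]
gripper_width: 59.8
clock: 7.8
eef_pos: [594.2, -29.9, 0.4]
ee_rot: [0.5, 0.5, 0.5, -0.5]
force: [0.5, -2.6, 0.8]
gripper_width: 59.8
clock: 8.22
eef_pos: [594.2, -11.0, 0.4]
ee_rot: [0.5, 0.5, 0.5, -0.5]
force: [0.1, -2.8, 1.3]
gripper_width: 59.9
[ 5.942e+02 -1.100e+01  4.000e-01] [ 0.1 -2.8  1.3] yaw -0.038514483959368497
wrist edge 89.28 546.0943 51.493553 205 y 11.699409 85.194756
wrist edge 89.89 642.24713 50.493988 205 y 11.651601 85.12468
axis 89.58832 x at y=100: 594.52014 x at y=-100 593.08307
```

View pics/look_c.png

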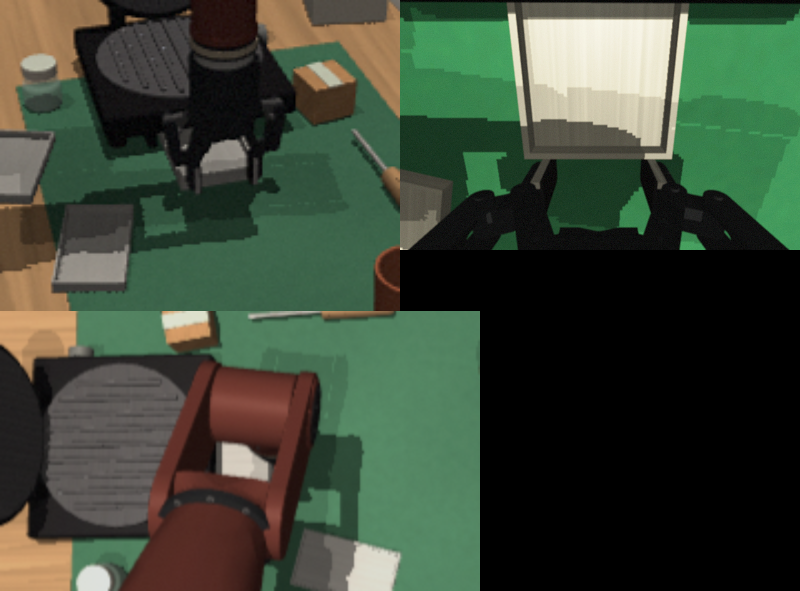

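```bash
python3 -m pendant '[[0,0.003,0,0,0,0,0.4],[0,0.003,0,0,0,0,0.4],[0,0.003,0,0,0,0,0.4],[0,0.003,0,0,0,0,0.4],[0,0.003,0,0,0,0,0.4]]'
python3 -m pendant '[[0,0.002,0,0,0,0,0.4],[0,0.002,0,0,0,0,0.4],[0,0.001,0,0,0,0,0.4]]'
```

```text
clock: 8.78
eef_pos: [593.8, 3.9, 0.1]
ee_rot: [-0.5, -0.5, -0.5, 0.5]
force: [0.0, -1.9, -0.4]
gripper_width: 59.7
clock: 9.03
eef_pos: [593.8, 9.1, 0.1]
ee_rot: [-0.5, -0.5, -0.5, 0.5]
force: [-0.5, -1.5, -0.7]
gripper_width: 59.6
```

```bash
python3 -m pendant '[[0,0.002,0,0,0,0,0.4],[0,0.002,0,0,0,0,0.4],[0,0.001,0,0,0,0,0.4]]'
python3 look.py d; python3 tr.py d 2>&1 | head -3
```

```text
clock: 9.28
eef_pos: [593.9, 13.9, 0.2]
ee_rot: [-0.5, -0.5, -0.5, 0.5]
force: [-0.0, -1.3, -0.8]
gripper_width: 60.0
[5.939e+02 1.390e+01 2.000e-01] [-0.  -1.3 -0.8] yaw -0.05178560983324678
wrist edge 89.94 546.2652 63.7771 136 y 36.40483 109.99959
wrist edge 90.04 642.9401 60.992065 136 y 36.344353 109.97241
axis 89.99338 x at y=100: 594.60583 x at y=-100 594.5827
```

View pics/look_d.png

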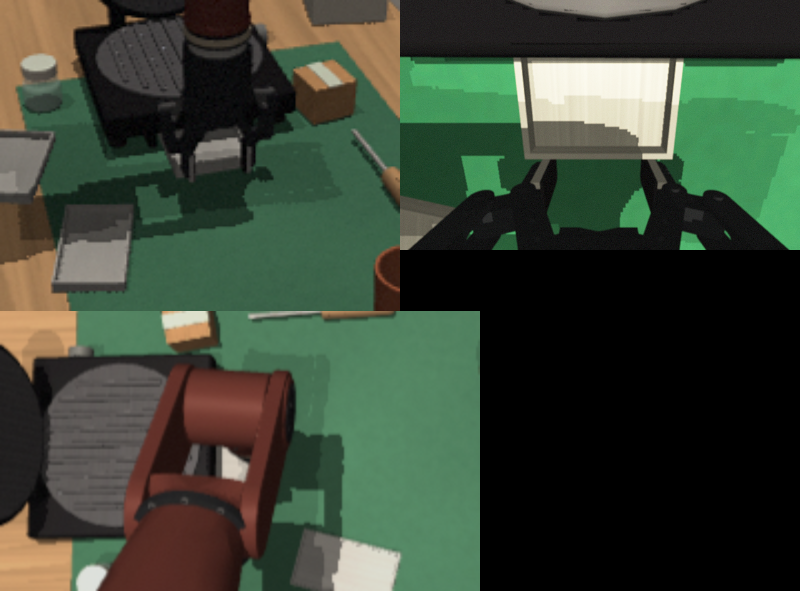

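```bash
python3 -m pendant '[[0,0.002,0,0,0,0,0.4],[0,0.002,0,0,0,0,0.4],[0,0.001,0,0,0,0,0.4]]'
python3 - <<'E'
from h import *
import copy
s=copy.deepcopy(observe()); w=eyes.capture("wrist")[:,:,::-1]; g=w.max(2)
print(g[70:110,320], g[235:262,320]); print(s["eef_pos"])
for r in (80,85,90,95): print(r,wray((320,r),22,s).round(1))
for r in (248,251,254): print(r,wray((320,r),16,s).round(1))
E
```

```text
clock: 9.68
eef_pos: [594.2, 17.7, 0.5]
ee_rot: [-0.5, -0.5, -0.499, 0.501]
force: [-0.3, -7.2, 0.9]
gripper_width: 59.8
[ 35  30  37  35  40  27  36  36  36  36  34  33  35  35  38  28  28  31
  34  31  31  27  33  28  27  31  27  25  34  28  27  25  29  21  14  11
  28  76 117 152] [ 78  85  88  80  84  86  87  83  83  85  95 100 110 107 108 106 113 108
 104  92  77  80  72  74  73  76  70]
[5.94216416e+02 1.77375560e+01 4.51949949e-01]
80 [595.6  94.5  22. ]
85 [595.6  93.   22. ]
90 [595.6  91.3  22. ]
95 [595.6  89.7  22. ]
248 [595.8  29.6  16. ]
251 [595.8  28.2  16. ]
254 [595.8  26.8  16. ]
```

Force has risen to 7 N and about 59 mm of tray sticks out, so it's at the stop. I'll press gently to confirm and seat it.

```bash
python3 -m pendant '[[0,0.001,0,0,0,0,0.4],[0,0.001,0,0,0,0,0.4],[0,0,0,0,0,0,0.4]]'
```

```text
clock: 9.98
eef_pos: [594.2, 17.8, 0.5]
ee_rot: [-0.501, -0.499, -0.499, 0.501]
force: [-1.0, -9.8, 0.3]
gripper_width: 59.8
```

```bash
python3 -m pendant '[[0,0.001,0,0,0,0,0.4],[0,0.001,0,0,0,0,0.4],[0,0,0,0,0,0,0.4],[0,0,0,0,0,0,0.4]]'; python3 look.py e; python3 tr.py e 2>&1|head -3
```

```text
clock: 10.32
eef_pos: [594.1, 17.8, 0.5]
ee_rot: [-0.502, -0.498, -0.498, 0.502]
force: [-0.9, -14.8, 0.9]
gripper_width: 60.1
[5.941e+02 1.780e+01 5.000e-01] [ -0.9 -14.8   0.9] yaw 0.005815673763183351
wrist edge 87.23 546.36725 65.36733 142 y 40.25686 113.78295
wrist edge 89.69 642.72205 63.127518 142 y 40.321404 113.834045
axis 88.45647 x at y=100: 595.4844 x at y=-100 590.09515
```

Hard against the stop: no further travel at 15 N. Now I'll back off straight, rise and check.

```bash
python3 -m pendant '[[0,-0.004,0,0,0,0,0.4],[0,-0.006,0,0,0,0,0.4],[0,-0.01,0,0,0,0,0.4],[0,-0.015,0,0,0,0,0.4],[0,-0.015,0,0,0,0,0.4]]'
python3 -m pendant '[[0,-0.01,0.02,0,0,0,0.4],[0,-0.01,0.035,0,0,0,0.4],[0,-0.02,0.035,0,0,0,0.4],[0,-0.02,0.035,0,0,0,0.4],[0,-0.02,0.035,0,0,0,0.4]]'
python3 -m pendant '[[0,-0.02,0.03,0,0,0,0.4],[-0.035,-0.01,0.02,0,0,0,0.4],[-0.035,-0.01,0,0,0,0,0.4],[-0.035,-0.01,0,0,0,0,0.4],[-0.035,-0.01,0,0,0,0,0.4]]'
python3 -m pendant '[[-0.035,-0.01,0,0,0,0,0.4],[-0.035,-0.01,0,0,0,0,0.4],[-0.02,-0.01,0,0,0,0,0.4],[0,0,0,0,0,0,0.4],[0,0,0,0,0,0,0.4]]'
python3 look.py f
python3 - <<'E'
from h import *
a=cv2.imread("pics/top_f.png");b=cv2.imread("pics/side_f.png")
cv2.imwrite("pics/f2.png",np.vstack([cv2.resize(a[100:300,140:440],(600,300)),cv2.resize(b[80:280,200:500],(600,300))]))
t=a;h=cv2.cvtColor(t,cv2.COLOR_BGR2HSV)
m=((h[...,1]<60)&(h[...,2]>70)).astype(np.uint8);m[:165]=0;m[235:]=0;m[:,:246]=0;m[:,290:]=0
cs,_=cv2.findContours(m,cv2.RETR_EXTERNAL,cv2.CHAIN_APPROX_NONE)
c=max(cs,key=cv2.contourArea);print(cv2.boundingRect(c),desc(rect_on_plane("top",c,16)))
R=[]
for r in range(183,212): R.append(ray("top",(np.where(m[r])[0].max()+.5,r),16)[:2])
print(np.array(R)[::5].round(1).tolist())
E
```

```text
clock: 10.88
eef_pos: [594.1, -27.5, 0.3]
ee_rot: [0.5, 0.5, 0.5, -0.5]
force: [-0.3, -0.6, 0.0]
gripper_width: 59.6
clock: 11.3
eef_pos: [593.7, -107.9, 161.8]
ee_rot: [0.5, 0.5, 0.5, -0.5]
force: [0.6, -0.3, -0.1]
gripper_width: 59.7
clock: 11.72
eef_pos: [453.0, -167.8, 211.0]
ee_rot: [0.5, 0.5, 0.499, -0.5]
force: [-0.4, -0.9, -0.2]
gripper_width: 59.8
clock: 12.13
eef_pos: [363.7, -197.6, 210.5]
ee_rot: [0.5, 0.501, 0.499, -0.5]
force: [1.1, -0.0, -0.7]
gripper_width: 59.6
[ 363.7 -197.6  210.5] [ 1.1 -0.  -0.7] yaw -0.1857594364768286
(248, 180, 24, 37) [593.8  58.2  98.7  62.2 179.7]
[[633.5, 25.5], [619.9, 25.6], [606.3, 25.7], [592.7, 25.8], [579.2, 25.8], [565.7, 25.9]]
```

View pics/f2.png

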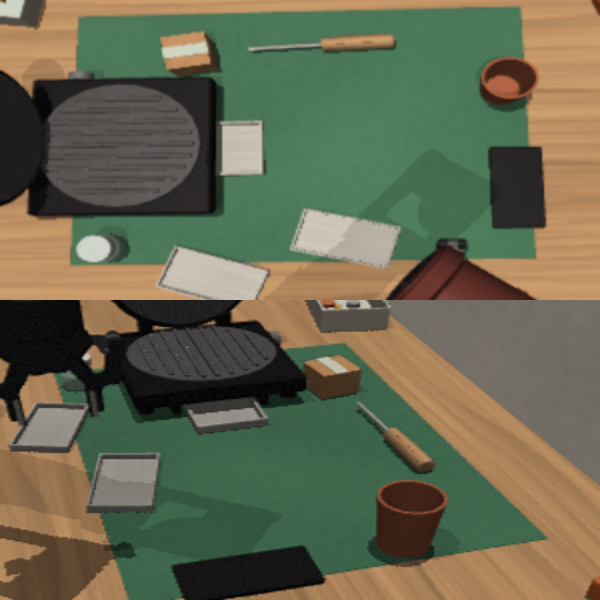

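The top view (crop) shows the tray at (242,148) in the mouth, centred and square. About 61 mm sticks out, and everything else is where it was. Handing in.

```bash
python3 -c "
from station import job
print(job.sign_off())"
```

```text
the job is handed in; nothing more can be done
None
```

I pushed the 170 x 96 mm tray flat along the table into the grill slot until it was home against the stop. I used two spread fingertips on its rear edge, and the job was handed in at about 12 s on the robot's clock.

**Choice of tray:** it measured about 172 x 100 mm. The two look-alikes measured about 134 x 77 mm and were left alone.

**Fully home:** the tray stopped advancing while the push force rose from about 7 to 15 N. That was within 0.3 mm of the tool position I had predicted for home. After backing off, about 59–62 mm sticks out, against the 60 mm asked for. The grill's front edge is only known to 2–3 mm.

**Square and centred:** the tray's end edge reads 179.7° and the grill front 179.8°. The tray's centre is at x ≈ 593.8 mm and the slot's at about 594.5 mm.

**Other objects:** in the last top and side pictures the bystanders in view look unmoved. The bit case was outside the last crops I viewed, but the arm never went near it. The arm is clear of everything.

**Checks that disagreed:**
- My first estimate of the grill's front edge was wrong: it assumed the wrong height and gave y = 72 instead of 89 mm. I corrected it before pushing the tray.
- One wrist-camera angle reading while pressing at the stop gave 88.5°. That fit had picked up part of the grill, so I relied on the final top view instead.

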